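# Make up a puppet stand: clip out, ballast, spacer, collar

## Task

Make up the puppet stand: first draw the red-looped spring clip sideways out of the hole at the foot of the post and lay it flat in the white tray. Then stack onto the post, flat and fully home, first the steel ballast ring, then the orange spacer ring, and on top the yellow neck collar with its flange down. Lower each one on rather than letting it fall, and leave the black spare ring where it lies.

Things in the scene. Friction and masses are not known exactly. Their poses are not given: they have to be found in the camera images.
- stand: Fixed puppet stand: dark wooden base 88 x 88 x 20 mm with an upright aluminium post in its middle, 16 mm in diameter, top 76 mm above the bench, the last 12 mm tapering to 8 mm. A hole 9 mm wide, 8 mm high runs along x through the post just above the base; at the start the clip is in it, its loop beyond the base's -x edge. Origin: centre of the base's underside; z up.
- clip_loop (a point): R-clip of 5 mm wire, 91 mm long, lying flat: red loop 29 x 29 mm, two steel legs from it to +x. Straight leg, in the hole: 6 mm to -y of the loop's centre, tip 76.5 mm to +x of it; wavy leg at +y passes outside the post. It lies on the stand's base; the loop overhangs the edge, its underside 20 mm above the bench. Slides freely out to -x, clear of the post after 35 mm. Point: loop's centre, z up.
- tray: Fixed white square tray, 158 x 158 mm outside, 150 mm inside, walls 4 mm thick, rim 22 mm above the bench, floor 4 mm above the bench. Origin: centre of its underside; x and y along its sides.
- ballast_mid (a point): Loose ballast ring of bright steel, outside diameter 62 mm, bore 26 mm, 18 mm high, 0.36 kg (may vary), lying flat. Point: its centre, half-way up; z along its axis.
- spacer_mid (a point): Loose orange spacer ring, outside diameter 54 mm, bore 26 mm, 18 mm high, lying flat. Point: its centre, half-way up; z along its axis.
- collar_mid (a point): Loose yellow neck collar, 30 mm high: flange of 56 mm diameter, 8 mm high, at the bottom, and on it a tube of 42 mm outside diameter, 22 mm high; bore 26 mm right through. It stands on its flange. Point: its centre, half-way up (15 mm above its underside); z along its axis, up from the flange.
- spare_mid (a point): Loose black rubber spare ring, outside diameter 58 mm, bore 26 mm, 18 mm high, lying flat; not to be used. Point: its centre, half-way up.

How it is judged:
By the outcome, as a careful person would: the job done as asked, in the order asked, and still so for the second after the job is handed in, with the robot touching nothing.
It also fails if it takes over 112 s, if anything falls off the work surface, if the arm or the gripper's body presses on something with over 40 N, if the wrist force passes 120 N, or if a joint passes its speed limit or range.

## Robot

A 6-joint arm with a two-finger parallel gripper is mounted at the origin on the work surface. World frame = base frame: x ahead of the robot, y to its left, z up, the work surface at z = 0. Lengths are in m, angles in degrees, forces in N, time in s.
With the tool pointing down it reaches from about 0.25 to 0.725 m from the base axis. Payload 9.7 kg.
Tool frame: the origin (TCP) lies on the centre line of the jaws, within the pads' length; the fingertips stand 14 mm ahead of it and the grasp point (between the pads) lies 5 mm behind it; z points along the fingers, y is the line along which they close (so a half turn about z gives the same grasp; the last joint's range is limited). The gripper opens to 85 mm and grips with 20 to 120 N. Pads are 22 mm wide; open, the fingers measure 114 mm over their backs; the gripper's body (76 mm by 85 mm) begins 54 mm behind the grasp point. The pads swing forward as they close: fully open they stand 13 mm farther back than shut.
Start: joints at [-68.812, 4.979, 10.078, 95.1, 0, 90], TCP at [0.199, -0.513, 0.245] pointing down, gripper open.
Joint ranges: [-179.16, 179.16], [-48.56, 103.87], [-65.8, 70.77], [-126.05, 130.52], [-82.76, 87.17], [-180, 180]. Speed limits (degrees/s): [127.2, 127.2, 147.25, 180, 180, 180].

## Interface

Orientations are given as [roll, pitch, yaw] about the fixed x, y, z axes, in that order (R = Rz(yaw) Ry(pitch) Rx(roll)).
In Python, from workcell import bot, camera, get_calibration, ticket gives the robot as it stands. The module is installed in compiled form; this text tells all that it offers.
- The arm moves only by the tool send_rows, never from a script. Its arguments are lists of equal length, an entry for each row: "linear": the shift along the tool's x, y, z in m, a list of three; "twist": the turn, a rotation vector about the tool's x, y, z in units of 10 degrees (1.0 is 10 degrees), a list of three; "gripper": the opening in per cent of the stroke, from 0 (shut) to 100 (fully open). In form: {"linear": [[x, y, z], ...], "twist": [[wx, wy, wz], ...], "gripper": [gripper, ...]}. A call has 1 to 8 rows; each row shifts and turns the commanded pose from where the row before left it, along the tool's axes as they then stand; what a row does not reach is not made up. A row lasts 1/8 s, in which the tool goes at most 62.5 mm and 10.7 degrees, less where a joint would pass 70% of its speed; a pose out of reach is approached as far as the arm can. A call with a gripper value outside its range is refused whole. The fingers move at their own pace and stop on an object; "grip_force" is the grip in N (left out, the last holds). Time passes only in rows, so rows that do not move let the fingers close. It gives the time, the measured TCP pose, the force, the opening and the grip force at its end, in the units of the state.
- bot.get_obs(): the state, without advancing time (a new reading comes with each control period).
- camera(name): name is "side" or "top" or "wrist"; returns the picture (420x560x3 uint8, red, green, blue); there is no depth.
- get_calibration(name): a dict with "fx", "fy", "cx", "cy" (pixels), "origin" and "orientation" of the camera in the world; the wrist camera has in their place "hand_eye" (4x4, takes a point from camera to tool coordinates, whose origin is the TCP and whose axes are the flange's). Camera axes: x right, y down, z forward; pixel columns grow to the right and rows downward; lengths in m; the calibration is good to about 2 mm. A picture is of the moment at which its call begins: read the wrist's pose just before it. get_calibration takes no time and is no camera call.
- ticket.job_done(): hands the job in; it is judged then, once.
The state is a dict: "time": time; "q": joint angles; "qd": joint speeds; "joint_efforts": joint torques, N m; "ee_pos": TCP position; "tcp_rot": TCP orientation; "wrist_force": force on the tool from outside, world axes, zero at the start; "torque": the same for the moment, N m; "opening": finger opening in m; "grasp_force": force on a finger pad.
Only numpy, scipy, OpenCV 4.12 (cv2) and the standard library are available. Lean on these libraries where they do the work, as an engineer would, in place of code of your own. Each camera call takes 0.05 s, during which the arm holds its last target. There are 200 camera calls.

## Working session

There is one attempt and no reset: what is moved stays moved. The work goes in short steps, Python scripts to look and compute and a tool call to move; the robot and the scene stay as the last step left them, time stands still between calls to the robot, and variables do not carry over. Pictures are saved under pics/ and viewed, at most 14 in all, crops included, and the job is handed in when it is done.

Besides the shell and the picture viewer there is one more tool, called after "Request:" as name(argument=value, ...) on one line, values as JSON. send_rows: Moves the arm, as the interface text tells. Its arguments: {"type":"object","properties":{"linear":{"type":"array"},"twist":{"type":"array"},"gripper":{"type":"array"},"grip_force":{"type":"number"}},"required":["linear","twist","gripper"]}

```bash
mkdir -p pics; python3 - <<'E'
from workcell import bot,camera,get_calibration
import cv2
for n in("top","side"):
    cv2.imwrite(f"pics/{n}0.png",camera(n)[...,::-1]); print(n,get_calibration(n))
print(get_calibration("wrist"))
o=bot.get_obs(); print(o)
E
```

```text
top {'fx': 448.60742512460666, 'fy': 448.60742512460666, 'cx': 276.2853525150758, 'cy': 211.46916988705556, 'origin': array([ 0.48265269, -0.00249635,  0.98781636]), 'orientation': array([-177.24414422,    0.18556296,  -89.53458697])}
side {'fx': 427.1651118045689, 'fy': 427.1651118045689, 'cx': 276.8260872423284, 'cy': 217.7755507437295, 'origin': array([ 0.44328252, -0.7691346 ,  0.73154058]), 'orientation': array([-130.91869832,    0.82304943,   -7.77351193])}
{'fx': 293.84353201273973, 'fy': 293.84353201273973, 'cx': 282.2236123672362, 'cy': 211.15320400653638, 'hand_eye': array([[-3.73757562e-04, -9.54582312e-01, -2.97947093e-01,
         7.75689924e-02],
       [ 9.99999930e-01, -3.60845948e-04, -9.83408685e-05,
        -6.58277121e-05],
       [-1.36385479e-05, -2.97947109e-01,  9.54582380e-01,
        -1.29125734e-01],
       [ 0.00000000e+00,  0.00000000e+00,  0.00000000e+00,
         1.00000000e+00]])}
{'time': 0.1, 'q': array([-6.88136445e+01,  5.00782348e+00,  1.00402350e+01,  9.51004169e+01,
        1.21854843e-03,  9.00008504e+01]), 'qd': array([-0.02142843, -0.1122833 ,  0.19779047, -0.04025256, -0.05799537,
        0.01606733]), 'joint_efforts': array([-2.59407250e-05, -5.21558475e+01,  4.65656841e+01,  1.59953814e-02,
       -6.86439944e-05,  8.44386108e-06]), 'ee_pos': array([ 0.19870876, -0.5126479 ,  0.24466628]), 'tcp_rot': array([-1.79931995e+02, -1.21753824e-03,  2.11855037e+01]), 'wrist_force': array([-0.29374371,  0.25215895, -0.26129597]), 'torque': array([ 0.03715758,  0.06518738, -0.05256525]), 'grasp_force': 0.0, 'opening': 0.08550900936219254}
```

View pics/top0.png

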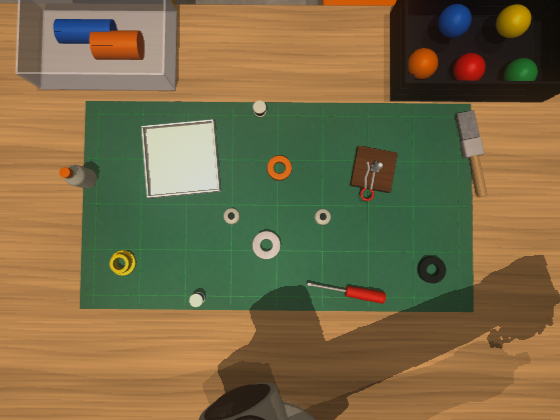

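View pics/side0.png

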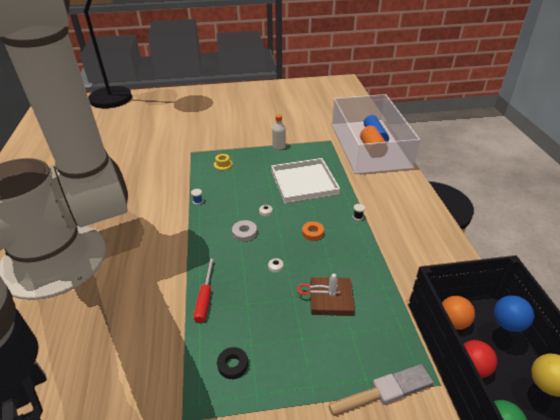

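```bash
cat > h.py <<'E'
from workcell import bot,camera,get_calibration
import cv2,numpy as np
from scipy.spatial.transform import Rotation as R
def rot(e): return R.from_euler('xyz',e,degrees=True).as_matrix()
def shot(n):
    o=bot.get_obs(); im=camera(n); c=get_calibration(n)
    if n=="wrist":
        T=np.eye(4);T[:3,:3]=rot(o["tcp_rot"]);T[:3,3]=o["ee_pos"];T=T@c["hand_eye"];M,p=T[:3,:3],T[:3,3]
    else: M,p=rot(c["orientation"]),c["origin"]
    return im,(c,M,p)
def ray(cam,uv,z):
    c,M,p=cam; d=M@[(uv[0]-c["cx"])/c["fx"],(uv[1]-c["cy"])/c["fy"],1]
    return p+d*(z-p[2])/d[2]
def proj(cam,X):
    c,M,p=cam; v=M.T@(np.array(X)-p); return c["fx"]*v[0]/v[2]+c["cx"],c["fy"]*v[1]/v[2]+c["cy"]
def mask(im,lo,hi): return cv2.inRange(cv2.cvtColor(im,cv2.COLOR_RGB2HSV),np.array(lo),np.array(hi))
def blobs(m,amin=40):
    cs,_=cv2.findContours(m,cv2.RETR_EXTERNAL,cv2.CHAIN_APPROX_NONE)
    return sorted([k for k in cs if cv2.contourArea(k)>amin],key=cv2.contourArea,reverse=True)
E
python3 - <<'E'
from h import *
im,cam=shot("top")
cv2.imwrite("pics/crop.png",cv2.resize(im[130:220,320:420,::-1],None,fx=6,fy=6,interpolation=cv2.INTER_CUBIC))
def win(m,x0,y0,x1,y1):
    w=np.zeros_like(m);w[y0:y1,x0:x1]=m[y0:y1,x0:x1];return w
S={"orange":((5,150,120),(18,255,255),(255,145,305,190),.018),
"yellow":((20,120,80),(35,255,255),(100,240,145,285),.02),
"steel":((0,0,120),(180,60,255),(245,225,290,265),.018),
"black":((0,0,0),(180,255,45),(412,250,452,290),.018),
"red":((0,150,80),(4,255,255),(350,180,385,210),.0225),
"wood":((0,60,20),(20,255,140),(340,135,405,200),.02),
"tray":((0,0,150),(180,60,255),(130,110,230,205),.022)}
for k,(lo,hi,w,z) in S.items():
    b=blobs(win(mask(im,lo,hi),*w))
    if not b: print(k,"none");continue
    P=np.array([ray(cam,p[0],z)[:2] for p in b[0]])
    r=cv2.minAreaRect((P*1000).astype(np.float32))
    print(k,cv2.contourArea(b[0]),np.round(r[0],1),np.round(r[1],1),round(r[2],1))
E
```

```text
orange 434.5 [625.1  -4.1] [50.3 52.2] 0.4
yellow 499.5 [417.3 331.4] [53.6 54.2] 46.0
steel 587.0 [457.8  23.7] [58.1 58.3] 0.5
black 550.0 [ 408.2 -333.5] [57.9 55.7] 89.6
red none
wood 1350.5 [ 611.4 -206.7] [ 88.4 113.9] 79.5
tray 5060.5 [643.8 211.3] [156.9 157.3] 5.8
```

View pics/crop.png

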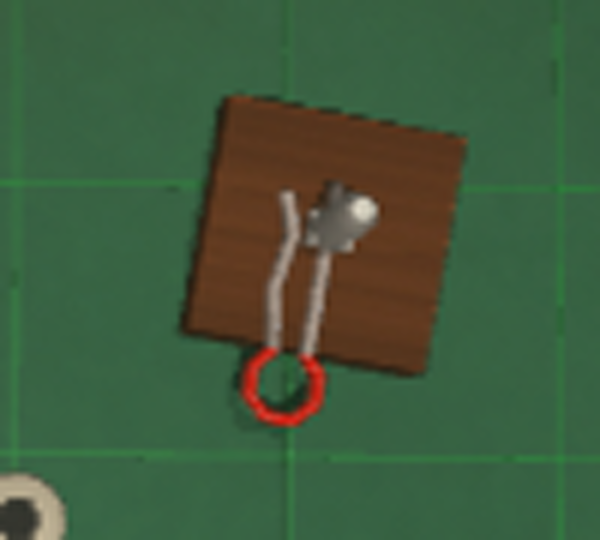

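The crop shows the clip loop centred at crop (284,387), i.e. image (367.3,194.5), and base corners near crop (232,96), (466,138), (425,375), (184,331). The base is turned about 10°.

```bash
python3 - <<'E'
from h import *
cam=(get_calibration("top"),)+(rot(get_calibration("top")["orientation"]),get_calibration("top")["origin"])
f=lambda u,v,z: (ray(cam,(u/6+320-.4,v/6+130-.4),z)[:2]*1000)
C=[f(*c,.02) for c in((232,96),(466,138),(425,375),(184,331))]
print(np.round(C,1),np.mean(C,0)); 
for i in range(4): d=C[(i+1)%4]-C[i]; print(np.hypot(*d),np.degrees(np.arctan2(d[1],d[0])))
print("loop",f(284,387,.0225),"posttop",f(365,210,.076))
o=bot.get_obs();print(rot(o["tcp_rot"]).round(3))
E
```

```text
[[ 674.  -176. ]
 [ 659.3 -260.7]
 [ 573.1 -245.5]
 [ 588.4 -158.7]] [ 623.69107528 -210.21959346]
85.90029318973838 -99.84982037928145
87.50880881136723 170.01028597863055
88.14777209170322 80.03831861138934
87.37111925152573 -11.463877709604644
loop [ 568.15606396 -194.20287437] posttop [ 624.10630992 -211.24446438]
[[ 0.932  0.361 -0.   ]
 [ 0.361 -0.932  0.001]
 [-0.    -0.001 -1.   ]]
```

```bash
cat >> h.py <<'E'
def plan(x,y,z,yaw=None):
    o=bot.get_obs(); cy=o["tcp_rot"][2]; yw=cy if yaw is None else yaw
    T=R.from_euler('xyz',[180,0,yw],degrees=True).as_matrix()  # tool axes after turning first
    d=T.T@(np.array([x,y,z])-o["ee_pos"]); tw=(R.from_matrix(rot(o["tcp_rot"])).inv()*R.from_matrix(T)).as_rotvec(degrees=True)/10
    print("turn(x10deg)",tw.round(3),"then shift mm",(d*1000).round(1),"rows>=",np.linalg.norm(d)/.0625,"t",round(o["time"],2),"F",o["wrist_force"].round(1),"open",round(o["opening"],4),"gf",o["grasp_force"].round(1))
E
python3 -c "
from h import *
plan(.565,-.1937,.13,-10.3)"
```

```text
Traceback (most recent call last):
  File "h.py", line 24, in plan
    print("turn(x10deg)",tw.round(3),"then shift mm",(d*1000).round(1),"rows>=",np.linalg.norm(d)/.0625,"t",round(o["time"],2),"F",o["wrist_force"].round(1),"open",round(o["opening"],4),"gf",o["grasp_force"].round(1))
                                                                                                                                                                                               ^^^^^^^^^^^^^^^^^^^^^^
AttributeError: 'float' object has no attribute 'round'
```

```bash
sed -i 's/o\["grasp_force"\].round(1)/round(o["grasp_force"],1)/' h.py
python3 -c "
from h import *
plan(.565,-.1937,.13,-10.3)"
```

```text
turn(x10deg) [-6.000e-03  2.000e-03  3.148e+00] then shift mm [ 303.4 -379.3  114.7] rows>= 7.985301518757356 t 0.15 F [ 0.1 -1.4  0.4] open 0.0855 gf 0.0
```

Request:
send_rows(linear=[[0,0,0],[0,0,0],[0,0,0],[0,0,0],[0.03,-0.038,0.0],[0.03,-0.038,0.0],[0.03,-0.038,0.01],[0.03,-0.038,0.01]], twist=[[0,0,0.79],[0,0,0.79],[0,0,0.79],[0,0,0.78],[0,0,0],[0,0,0],[0,0,0],[0,0,0]], gripper=[60,60,60,60,60,60,60,60])

```text
time: 1.15
ee_pos: [0.345, -0.3836, 0.2249]
tcp_rot: [180.0, -0.0, -10.3]
wrist_force: [0.8, -0.7, -0.5]
opening: 0.0512
grasp_force: 0.0
```

Request:
send_rows(linear=[[0.03,-0.038,0.015],[0.03,-0.038,0.015],[0.03,-0.038,0.015],[0.03,-0.038,0.015],[0.03,-0.038,0.015],[0.03,-0.037,0.015],[0.003,0,0.005],[0,0,0]], twist=[[0,0,0],[0,0,0],[0,0,0],[0,0,0],[0,0,0],[0,0,0],[0,0,0],[0,0,0]], gripper=[60,60,60,60,60,60,60,60])

```text
time: 2.15
ee_pos: [0.5643, -0.1942, 0.1296]
tcp_rot: [180.0, 0.1, -10.3]
wrist_force: [0.5, 0.3, -0.4]
opening: 0.0516
grasp_force: 0.0
```

```bash
python3 - <<'E'
from h import *
plan(.565,-.1937,.13,-10.3)
im,cam=shot("wrist"); cv2.imwrite("pics/w1.png",im[...,::-1])
m=mask(im,(0,150,80),(6,255,255))|mask(im,(174,150,80),(180,255,255))
for b in blobs(m)[:2]:
    P=np.array([ray(cam,p[0],.0225)[:2] for p in b])
    print(cv2.contourArea(b),P.mean(0),np.ptp(P,axis=0),cv2.minEnclosingCircle((P*1000).astype(np.float32)))
E
```

```text
turn(x10deg) [0.    0.009 0.002] then shift mm [ 0.6 -0.6 -0.4] rows>= 0.014951252908364522 t 2.15 F [ 0.5  0.3 -0.4] open 0.0516 gf 0.0
341.0 [ 0.56855594 -0.19310541] [0.02763937 0.02931392] ((570.1934814453125, -193.6020965576172), 15.08775806427002)
```

View pics/w1.png

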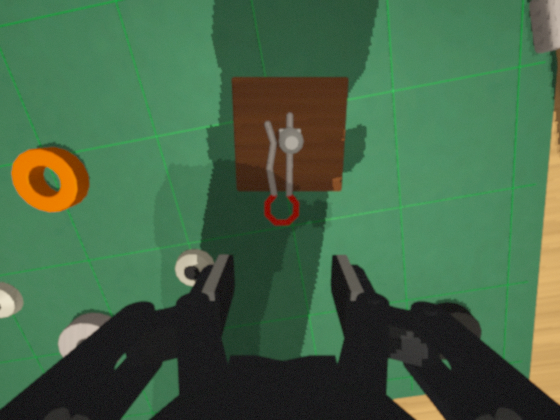

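The wrist view shows the loop at (281,209), with the stand centred between the open fingers and the clip straight ahead of them. The measured loop position agrees with the top view. Descending to grip.

Request:
send_rows(linear=[[0.001,-0.001,0.03],[0,0,0.03],[0,0,0.025],[0,0,0.0125],[0,0,0],[0,0,0],[0,0,0],[0,0,0]], twist=[[0,0,0],[0,0,0],[0,0,0],[0,0,0],[0,0,0],[0,0,0],[0,0,0],[0,0,0]], gripper=[60,60,60,60,60,20,20,20], grip_force=60)

```text
time: 3.2
ee_pos: [0.5665, -0.1937, 0.034]
tcp_rot: [180.0, -0.1, -10.3]
wrist_force: [-0.8, -1.3, 4.6]
opening: 0.0253
grasp_force: 58.9
```

Request:
send_rows(linear=[[0,0,0],[0,0,0],[0,0,0],[0,0,0]], twist=[[0,0,0],[0,0,0],[0,0,0],[0,0,0]], gripper=[20,20,20,20])

```text
time: 3.7
ee_pos: [0.5665, -0.1937, 0.0338]
tcp_rot: [180.0, -0.1, -10.3]
wrist_force: [-0.1, -1.7, 5.6]
opening: 0.0256
grasp_force: 59.0
```

```bash
python3 - <<'E'
from h import *
plan(.565,-.1937,.032,-10.3)
im,cam=shot("wrist"); cv2.imwrite("pics/w2.png",im[...,::-1])
E
```

```text
turn(x10deg) [ 0.004 -0.01  -0.002] then shift mm [-1.5  0.2  1.8] rows>= 0.03672054106879541 t 3.7 F [-0.1 -1.7  5.6] open 0.0256 gf 59.0
```

View pics/w2.png

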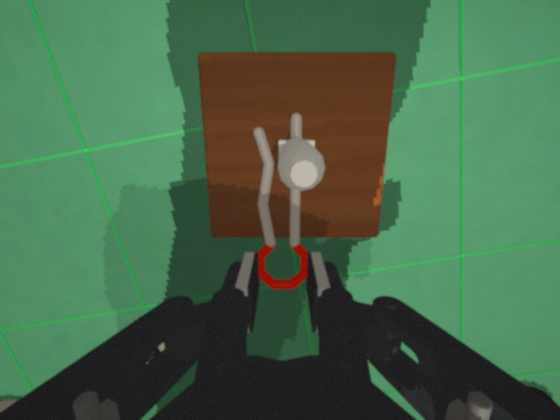

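The loop is held between the pads around (283,265), with the legs still in line with the post. Drawing it out.

Request:
send_rows(linear=[[-0.008,0,0],[-0.012,0,0],[-0.012,0,0],[-0.012,0,0],[-0.012,0,0],[-0.008,0,0],[0,0,-0.005],[0,0,-0.01]], twist=[[0,0,0],[0,0,0],[0,0,0],[0,0,0],[0,0,0],[0,0,0],[0,0,0],[0,0,0]], gripper=[20,20,20,20,20,20,20,20])

```text
time: 4.75
ee_pos: [0.5029, -0.1819, 0.048]
tcp_rot: [-180.0, 0.0, -10.3]
wrist_force: [1.0, -0.1, -0.6]
opening: 0.0254
grasp_force: 59.0
```

```bash
python3 - <<'E'
from h import *
plan(.6438,.2113,.15,5.8)
im,cam=shot("wrist"); cv2.imwrite("pics/w3.png",im[...,::-1])
E
```

```text
turn(x10deg) [-1.000e-03  3.000e-03 -1.611e+00] then shift mm [ 179.9 -376.9 -102. ] rows>= 6.879052326934446 t 4.75 F [ 1.  -0.1 -0.6] open 0.0254 gf 59.0
```

View pics/w3.png

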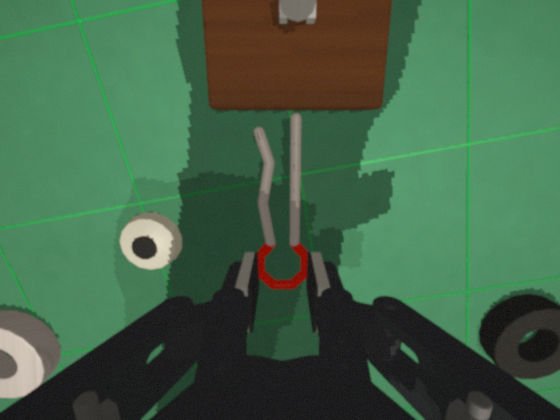

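The clip is out of the post, held level with both legs pointing forward. Carrying it to the tray, with the loop 30 mm to the near side of the tray's centre.

```bash
python3 - <<'E'
from h import *
plan(.614,.2083,.15,5.8)
E
```

```text
turn(x10deg) [ 0.003 -0.01  -1.611] then shift mm [ 149.2 -377.3 -100.2] rows>= 6.687034026179653 t 4.8 F [ 0.5 -0.7  1.8] open 0.0256 gf 59.0
```

Request:
send_rows(linear=[[0,0,-0.05],[0,0,-0.05],[0,0,0],[0.02,-0.047,0],[0.02,-0.047,0],[0.02,-0.047,0],[0.02,-0.047,0],[0.02,-0.047,0]], twist=[[0,0,-0.5],[0,0,-0.6],[0,0,-0.51],[0,0,0],[0,0,0],[0,0,0],[0,0,0],[0,0,0]], gripper=[20,20,20,20,20,20,20,20])

```text
time: 5.8
ee_pos: [0.5797, 0.062, 0.1483]
tcp_rot: [-179.9, -0.0, 6.1]
wrist_force: [0.6, -0.3, 0.7]
opening: 0.0258
grasp_force: 59.1
```

Request:
send_rows(linear=[[0.02,-0.047,0],[0.02,-0.047,0],[0.009,-0.048,0],[0,0,0.03],[0,0,0.03],[0,0,0.03],[0,0,0.02],[0,0,0.008]], twist=[[0,0,0],[0,0,0],[0,0,0],[0,0,0],[0,0,0],[0,0,0],[0,0,0],[0,0,0]], gripper=[20,20,20,20,20,20,20,20])

```text
time: 6.8
ee_pos: [0.6175, 0.1489, 0.0361]
tcp_rot: [-177.2, -0.0, 12.4]
wrist_force: [-26.7, -8.2, 63.0]
opening: 0.0255
grasp_force: 94.4
```

```bash
python3 - <<'E'
from h import *
plan(.614,.2083,.02,5.8)
im,cam=shot("wrist"); cv2.imwrite("pics/w4.png",im[...,::-1])
E
```

```text
turn(x10deg) [-0.28   0.013  0.656] then shift mm [  2.5 -59.4  16.1] rows>= 0.9862969111830915 t 6.8 F [-26.7  -8.2  63. ] open 0.0255 gf 94.4
```

View pics/w4.png

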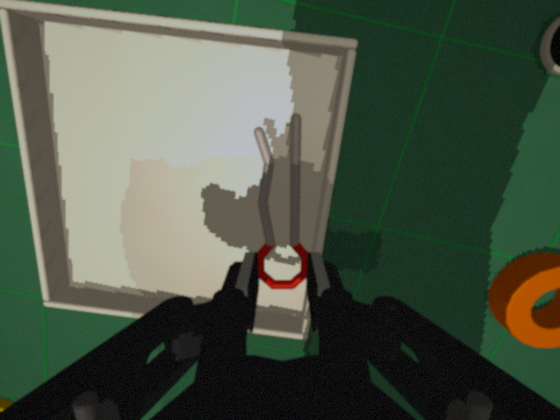

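The right finger has come down on the tray's near-side wall (around (310,300)), about 60 mm short of the target. I'll go straight up and check the state before doing anything else.

Request:
send_rows(linear=[[0,0,-0.03],[0,0,-0.03],[0,0,-0.02],[0,0,0]], twist=[[0,0,0],[0,0,0],[0,0,0],[0,0,0]], gripper=[20,20,20,20])

```text
time: 7.35
ee_pos: [0.6197, 0.1455, 0.1145]
tcp_rot: [-177.2, -0.2, 12.4]
wrist_force: [0.7, -1.0, -0.6]
opening: 0.0256
grasp_force: 59.8
```

```bash
python3 - <<'E'
from h import *
plan(.614,.2083,.15,5.8)
o=bot.get_obs();print(o["q"].round(1),o["ee_pos"],o["tcp_rot"])
E
```

```text
turn(x10deg) [-0.284 -0.001  0.658] then shift mm [  0.7 -63.1 -35.5] rows>= 1.158063818525607 t 7.35 F [ 0.7 -1.  -0.6] open 0.0256 gf 59.8
[ 12.   16.1   8.3  82.1   2.8 179.6] [0.61966681 0.14546926 0.11451896] [-1.77164194e+02 -1.76784989e-01  1.23798080e+01]
```

The cause is joint 6 at its range end (179.6°), so the yaw has to stay at or above the base angle. I'll use yaw 24° at the tray.

```bash
python3 - <<'E'
from h import *
plan(.618,.200,.115,24)
E
```

```text
turn(x10deg) [-0.281 -0.046 -1.161] then shift mm [ 20.7 -50.5  -0.5] rows>= 0.8729331847534751 t 7.35 F [ 0.7 -1.  -0.6] open 0.0256 gf 59.8
```

Request:
send_rows(linear=[[0,0,0],[0,0,0],[0.0105,-0.025,0],[0.01,-0.025,0],[0,0,0]], twist=[[-0.14,-0.02,-0.58],[-0.14,-0.02,-0.58],[0,0,0],[0,0,0],[0,0,0]], gripper=[20,20,20,20,20])

```text
time: 7.98
ee_pos: [0.6164, 0.2007, 0.1108]
tcp_rot: [-179.9, 0.2, 24.1]
wrist_force: [0.2, -0.8, -0.2]
opening: 0.0252
grasp_force: 59.7
```

```bash
python3 - <<'E'
from h import *
plan(.618,.200,.022,24)
im,cam=shot("wrist"); cv2.imwrite("pics/w5.png",im[...,::-1])
E
```

```text
turn(x10deg) [-0.006  0.024  0.01 ] then shift mm [ 1.2  1.3 88.8] rows>= 1.4217850484804444 t 7.97 F [ 0.2 -0.8 -0.2] open 0.0252 gf 59.7
```

View pics/w5.png

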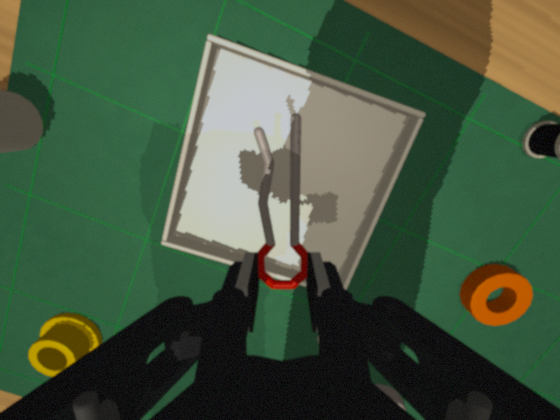

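The clip is still held, level, above the tray interior with margin all round. Lowering it.

Request:
send_rows(linear=[[0,0,0.03],[0,0,0.03],[0,0,0.018],[0,0,0.007],[0,0,0.003],[0,0,0.002],[0,0,0]], twist=[[0,0,0],[0,0,0],[0,0,0],[0,0,0],[0,0,0],[0,0,0],[0,0,0]], gripper=[20,20,20,20,20,20,20])

```text
time: 8.9
ee_pos: [0.6171, 0.1993, 0.0229]
tcp_rot: [-180.0, 0.1, 24.0]
wrist_force: [0.2, -0.3, -1.3]
opening: 0.0258
grasp_force: 59.7
```

Request:
send_rows(linear=[[0,0,0.002],[0,0,0.001],[0,0,0]], twist=[[0,0,0],[0,0,0],[0,0,0]], gripper=[20,20,20])

```text
time: 9.28
ee_pos: [0.6167, 0.1991, 0.0191]
tcp_rot: [-180.0, 0.2, 24.0]
wrist_force: [-0.4, 0.4, -0.7]
opening: 0.0257
grasp_force: 59.7
```

Request:
send_rows(linear=[[0,0,0.001],[0,0,0.0005],[0,0,0],[0,0,0],[0,0,0],[0,0,0]], twist=[[0,0,0],[0,0,0],[0,0,0],[0,0,0],[0,0,0],[0,0,0]], gripper=[20,20,20,45,45,45])

```text
time: 10.02
ee_pos: [0.6167, 0.1991, 0.0175]
tcp_rot: [-180.0, 0.2, 24.0]
wrist_force: [-0.1, -0.0, -0.7]
opening: 0.0383
grasp_force: 0.0
```

Request:
send_rows(linear=[[0,0,-0.03],[0,0,-0.05],[0,0,-0.05],[0,0,0]], twist=[[0,0,0],[0,0,0],[0,0,0],[0,0,0]], gripper=[45,45,80,100])

```text
time: 10.52
ee_pos: [0.6189, 0.1997, 0.1527]
tcp_rot: [180.0, -0.3, 24.0]
wrist_force: [0.6, -0.1, -0.0]
opening: 0.0731
grasp_force: 0.0
```

```bash
python3 - <<'E'
from h import *
im,cam=shot("wrist"); cv2.imwrite("pics/w6.png",im[...,::-1])
plan(.4578,.0237,.12,15)
E
```

```text
turn(x10deg) [-0.002 -0.006  0.898] then shift mm [-200.3  128.3   29.9] rows>= 3.836003684042793 t 10.57 F [-0.1 -0.1 -0.8] open 0.0798 gf 0.0
```

View pics/w6.png

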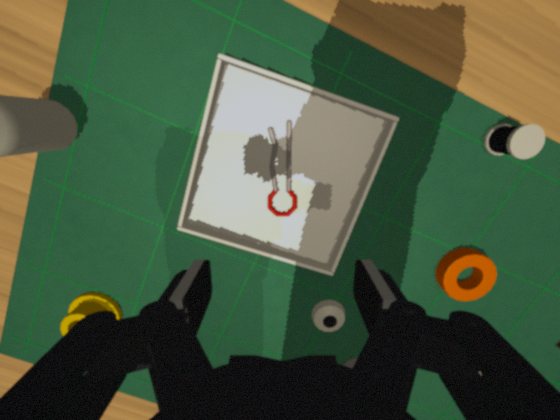

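The clip lies flat in the tray, loop at (283,202), well inside the walls. Now over the ballast ring.

Request:
send_rows(linear=[[-0.05,0.032,0],[-0.05,0.032,0],[-0.05,0.032,0.01],[-0.05,0.032,0.02],[0,0,0]], twist=[[0,0,0],[0,0,0],[0,0,0],[0,0,0],[0,0,0]], gripper=[100,100,100,100,100])

```text
time: 11.2
ee_pos: [0.4828, -0.0014, 0.1151]
tcp_rot: [-179.9, 0.4, 23.8]
wrist_force: [-0.2, 0.6, 0.8]
opening: 0.085
grasp_force: 0.0
```

```bash
cat >> h.py <<'E'
def ring(lo,hi,X,z,rad,save=None):
    """outer circle of the top face nearest the expected point X"""
    im,cam=shot("wrist")
    if save: cv2.imwrite(save,im[...,::-1])
    u=proj(cam,(*X,z)); best=None
    for b in blobs(mask(im,lo,hi),300):
        P=np.array([ray(cam,p[0],z)[:2] for p in b]).astype(np.float32)*1000
        (c,r)=cv2.minEnclosingCircle(P); print("blob",np.round(c,1),round(r,1),np.round(cv2.fitEllipse(P)[0],1),"expect r",rad)
    print("expected px",np.round(u))
E
python3 - <<'E'
from h import *
plan(.4578,.0237,.12)
ring((0,0,110),(180,50,255),(.4578,.0237),.018,31,"pics/w7.png")
E
```

```text
turn(x10deg) [-0.014  0.044 -0.   ] then shift mm [-12.8 -33.   -4.9] rows>= 0.5722805031146802 t 11.2 F [-0.2  0.6  0.8] open 0.085 gf 0.0
blob [523.3  96.7] 18.0 [523.2  96.6] expect r 31
blob [458.9  24.2] 31.0 [459.5  34.5] expect r 31
blob [580.6 152.9] 33.8 [579.6 137.4] expect r 31
blob [523.3 -92.6] 18.9 [523.1 -92.6] expect r 31
blob [326.1 181.3] 15.7 [326.  181.2] expect r 31
expected px [243. 233.]
```

View pics/w7.png

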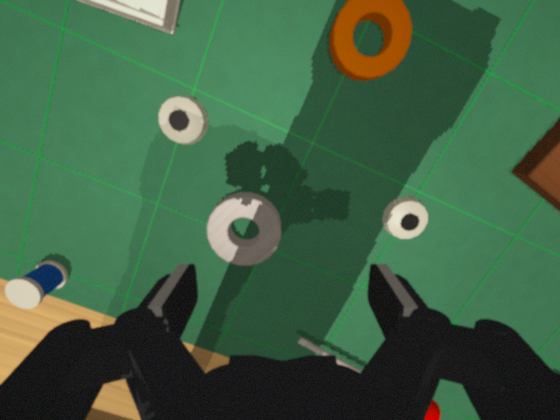

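The wrist view shows the steel ring at (244,229). It measures (0.459, 0.024) with radius 31 mm, which matches the given size. Descending to grip it.

Request:
send_rows(linear=[[-0.012,-0.033,0],[0,0,0.025],[0,0,0.035],[0,0,0.025],[0,0,0.013],[0,0,0],[0,0,0],[0,0,0]], twist=[[0,0.04,0],[0,0,0],[0,0,0],[0,0,0],[0,0,0],[0,0,0],[0,0,0],[0,0,0]], gripper=[100,100,100,100,100,100,50,50], grip_force=60)

```text
time: 12.25
ee_pos: [0.4633, 0.0265, 0.0225]
tcp_rot: [180.0, -0.4, 24.0]
wrist_force: [-4.3, -1.0, 11.5]
opening: 0.0581
grasp_force: 60.5
```

Request:
send_rows(linear=[[0,0,0],[0,0,0],[0,0,0]], twist=[[0,0,0],[0,0,0],[0,0,0]], gripper=[50,50,50])

```text
time: 12.62
ee_pos: [0.4633, 0.0265, 0.0225]
tcp_rot: [180.0, -0.4, 24.0]
wrist_force: [-4.4, -0.7, 11.2]
opening: 0.0582
grasp_force: 60.3
```

```bash
python3 - <<'E'
from h import *
plan(.624,-.2107,.15,23.8)
print(bot.get_obs()["ee_pos"])
E
```

```text
turn(x10deg) [ 0.002 -0.038  0.018] then shift mm [  51.4  281.9 -127.5] rows>= 5.017524453338275 t 12.62 F [-4.4 -0.7 11.2] open 0.0582 gf 60.3
[0.46326641 0.02646841 0.0224937 ]
```

Request:
send_rows(linear=[[0,0,-0.02],[0,0,-0.04],[0,0,-0.05],[0,0,-0.03],[0,0,0],[0,0,0]], twist=[[0,0,0],[0,0,0],[0,0,0],[0,0,0],[0,0,0],[0,0,0]], gripper=[50,50,50,50,50,50])

```text
time: 13.38
ee_pos: [0.4614, 0.0262, 0.1588]
tcp_rot: [-179.9, -0.2, 24.0]
wrist_force: [0.5, 0.4, -5.1]
opening: 0.0576
grasp_force: 64.8
```

```bash
python3 - <<'E'
from h import *
plan(.624,-.2107,.15,23.8)
p=bot.get_obs()["ee_pos"];print(p)
ring((0,0,110),(180,50,255),p[:2],p[2]-.0045,31,"pics/w8.png")
E
```

```text
turn(x10deg) [-0.008 -0.016  0.018] then shift mm [ 53.2 282.4   8.8] rows>= 4.5994974312467765 t 13.38 F [ 0.5  0.4 -5.1] open 0.0576 gf 64.8
[0.46137111 0.02617959 0.15883718]
blob [556.4 111.4] 22.5 [556.1 101.4] expect r 31
blob [526.9  77.7] 8.7 [526.9  77.7] expect r 31
blob [526.7 -16.6] 9.5 [526.8 -16.7] expect r 31
blob [446.2   1.3] 17.1 [447.6  -0.8] expect r 31
blob [432.1 117. ] 7.7 [432.1 116.9] expect r 31
expected px [282. 278.]
```

View pics/w8.png

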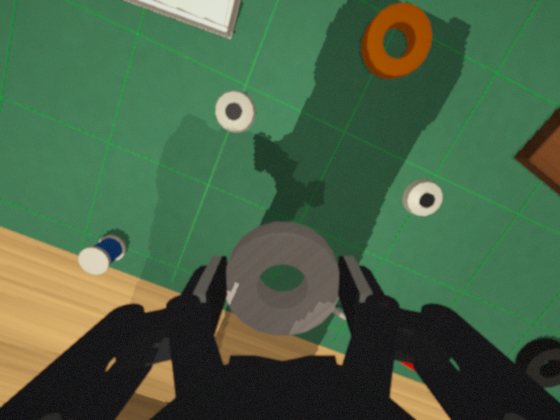

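The ballast is held level and centred on the TCP: the bore is at (282,279), where (282,278) is expected. I'll cross-check the stand centre from the first wrist view (base corners (233,78), (348,77), (342,190), (238,190)).

```bash
python3 - <<'E'
from h import *
c=get_calibration("wrist");T=np.eye(4);T[:3,:3]=rot([180,.1,-10.3]);T[:3,3]=[.5643,-.1942,.1296];T=T@c["hand_eye"]
cam=(c,T[:3,:3],T[:3,3])
P=[ray(cam,u,.02) for u in((233,78),(348,77),(342,190),(238,190))]
print(np.mean(P,0),ray(cam,(291.5,143),.076), np.linalg.norm(P[1]-P[0]),np.linalg.norm(P[2]-P[1]))
plan(.624,-.211,.13,23.8)
E
```

```text
[ 0.62639128 -0.21189776  0.02      ] [ 0.62608566 -0.21115419  0.076     ] 0.08563530622741405 0.08621441397713898
turn(x10deg) [-0.009 -0.011  0.018] then shift mm [ 53.3 282.7  28.5] rows>= 4.625893137301491 t 13.43 F [ 0.1 -0.2 -4. ] open 0.0576 gf 64.8
```

Request:
send_rows(linear=[[0.005,0.03,0],[0.0105,0.055,0],[0.0105,0.055,0],[0.0105,0.055,0],[0.0105,0.055,0],[0.006,0.032,0],[0,0,0],[0,0,0]], twist=[[0,0,0],[0,0,0],[0,0,0],[0,0,0],[0,0,0],[0,0,0],[0,0,0],[0,0,0]], gripper=[50,50,50,50,50,50,50,50])

```text
time: 14.42
ee_pos: [0.6242, -0.2094, 0.1586]
tcp_rot: [-179.8, -0.1, 24.0]
wrist_force: [0.4, 0.6, -3.5]
opening: 0.0577
grasp_force: 65.2
```

```bash
python3 - <<'E'
from h import *
plan(.624,-.211,.115,24)
for n in("top","side"):
    im,cam=shot(n); u=np.int32(proj(cam,(.624,-.211,.09)))
    cv2.imwrite(f"pics/{n}1.png",cv2.resize(im[u[1]-50:u[1]+50,u[0]-60:u[0]+60,::-1],None,fx=4,fy=4,interpolation=cv2.INTER_CUBIC))
a=[cv2.imread(f"pics/{n}1.png") for n in("wrist1",)]
E
```

```text
turn(x10deg) [-0.016 -0.013 -0.002] then shift mm [-0.8  1.4 43.6] rows>= 0.6987874634847716 t 14.43 F [ 0.4  0.6 -3.5] open 0.0577 gf 65.2[ WARN:0@2.553] global loadsave.cpp:275 findDecoder imread_('pics/wrist11.png'): can't open/read file: check file path/integrity
```

View pics/side1.png

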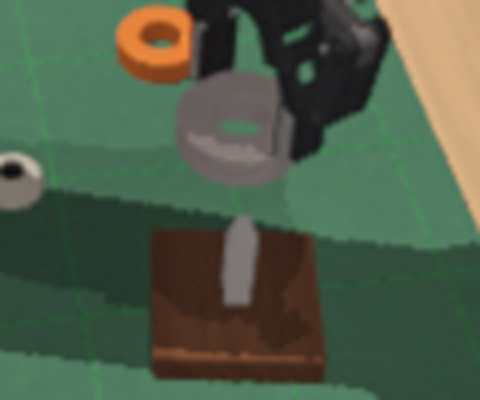

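The ballast hangs level right over the post. Lowering it.

Request:
send_rows(linear=[[0,0.002,0.01],[0,0,0.02],[0,0,0.02],[0,0,0.02],[0,0,0.02],[0,0,0.012],[0,0,0.006],[0,0,0]], twist=[[0,0,0],[0,0,0],[0,0,0],[0,0,0],[0,0,0],[0,0,0],[0,0,0],[0,0,0]], gripper=[50,50,50,50,50,50,50,50])

```text
time: 15.52
ee_pos: [0.6267, -0.2106, 0.0514]
tcp_rot: [-179.9, -0.3, 24.0]
wrist_force: [6.7, 2.6, -7.4]
opening: 0.0576
grasp_force: 65.2
```

Request:
send_rows(linear=[[0,0,0.003],[0,0,0.002],[0,0,0]], twist=[[0,0,0],[0,0,0],[0,0,0]], gripper=[50,50,50])

```text
time: 15.9
ee_pos: [0.6271, -0.2111, 0.0474]
tcp_rot: [180.0, -0.4, 24.0]
wrist_force: [7.8, 3.5, -4.7]
opening: 0.0576
grasp_force: 65.1
```

A side force of about 8 N along tool +x means the bore is rubbing on the post. I'll shift +x to relieve it.

Request:
send_rows(linear=[[0.003,0,0],[0.003,0,0],[0,0,0],[0,0,0]], twist=[[0,0,0],[0,0,0],[0,0,0],[0,0,0]], gripper=[50,50,50,50])

```text
time: 16.4
ee_pos: [0.6313, -0.2091, 0.047]
tcp_rot: [-179.9, -0.2, 24.0]
wrist_force: [-0.7, -0.1, -3.3]
opening: 0.0576
grasp_force: 65.2
```

Request:
send_rows(linear=[[0,0,0.002],[0,0,0.001],[0,0,0]], twist=[[0,0,0],[0,0,0],[0,0,0]], gripper=[50,50,50])

```text
time: 16.77
ee_pos: [0.6315, -0.209, 0.0441]
tcp_rot: [-179.9, -0.2, 24.0]
wrist_force: [0.5, -0.1, -4.7]
opening: 0.0576
grasp_force: 65.2
```

Request:
send_rows(linear=[[0,0,0.001],[0,0,0.001],[0,0,0]], twist=[[0,0,0],[0,0,0],[0,0,0]], gripper=[50,50,50])

```text
time: 17.15
ee_pos: [0.6317, -0.209, 0.0428]
tcp_rot: [-180.0, -0.3, 24.0]
wrist_force: [-1.0, 0.4, 1.0]
opening: 0.0575
grasp_force: 65.8
```

Request:
send_rows(linear=[[0,0,0.001],[0,0,0],[0,0,0]], twist=[[0,0,0],[0,0,0],[0,0,0]], gripper=[50,50,50])

```text
time: 17.52
ee_pos: [0.6317, -0.209, 0.0427]
tcp_rot: [-180.0, -0.3, 24.0]
wrist_force: [-4.9, 0.9, 8.2]
opening: 0.0578
grasp_force: 66.6
```

Contact at exactly the expected height (TCP 0.0427, base top plus 22.5 mm). Releasing and going to the spacer.

Request:
send_rows(linear=[[0,0,0],[0,0,0],[0,0,0],[0,0,-0.02],[0,0,-0.04],[0,0,-0.04],[0,0,-0.02],[0,0,0]], twist=[[0,0,0],[0,0,0],[0,0,0],[0,0,0],[0,0,0],[0,0,0],[0,0,0],[0,0,0]], gripper=[85,100,100,100,100,100,100,100])

```text
time: 18.52
ee_pos: [0.6321, -0.2096, 0.1646]
tcp_rot: [179.9, -0.4, 24.0]
wrist_force: [1.1, -0.5, -0.5]
opening: 0.0856
grasp_force: 0.0
```

```bash
python3 - <<'E'
from h import *
im,cam=shot("wrist"); cv2.imwrite("pics/w9.png",im[...,::-1])
plan(.6251,-.0041,.12,24)
E
```

```text
turn(x10deg) [ 0.003 -0.033 -0.002] then shift mm [  77.6 -190.2   42.5] rows>= 3.356209858786876 t 18.57 F [-0.1 -0.1 -0.6] open 0.0853 gf 0.0
```

View pics/w9.png

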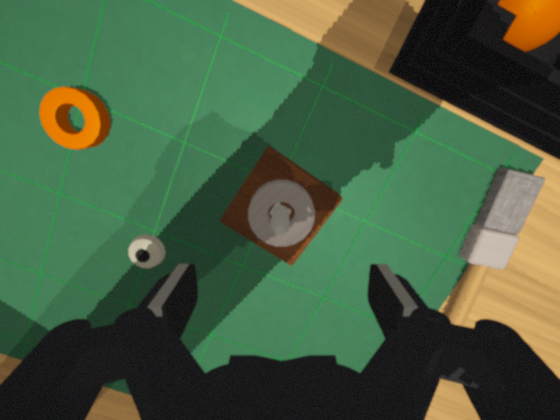

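The ballast is flat on the base around the post, at (281,213). Now to the spacer.

Request:
send_rows(linear=[[0.02,-0.048,0],[0.02,-0.048,0.01],[0.02,-0.048,0.015],[0.0175,-0.046,0.0175],[0,0,0],[0,0,0],[0,0,0]], twist=[[0,0,0],[0,0,0],[0,0,0],[0,0,0],[0,0,0],[0,0,0],[0,0,0]], gripper=[100,100,100,100,100,100,100])

```text
time: 19.45
ee_pos: [0.6251, -0.0052, 0.1194]
tcp_rot: [-180.0, -0.3, 23.9]
wrist_force: [0.3, 0.2, 0.1]
opening: 0.0856
grasp_force: 0.0
```

```bash
python3 - <<'E'
from h import *
plan(.6251,-.0041,.022,24)
ring((5,150,60),(18,255,255),(.625,-.004),.018,27)
print(bot.get_obs()["ee_pos"])
E
```

```text
turn(x10deg) [-0.003 -0.025 -0.009] then shift mm [ 0.5 -1.  97.4] rows>= 1.5583662053892122 t 19.45 F [0.3 0.2 0.1] open 0.0856 gf 0.0
blob [629.2  -3.2] 28.2 [628.9  -3.1] expect r 27
blob [ 631.1 -211.8] 57.9 [ 630.1 -214.5] expect r 27
expected px [281. 218.]
[ 0.6250944  -0.00521338  0.11949589]
```

Request:
send_rows(linear=[[0.003,0,0.015],[0,0,0.03],[0,0,0.03],[0,0,0.018],[0,0,0.006],[0,0,0],[0,0,0]], twist=[[0,0,0],[0,0,0],[0,0,0],[0,0,0],[0,0,0],[0,0,0],[0,0,0]], gripper=[100,100,100,100,100,100,100])

```text
time: 20.38
ee_pos: [0.6287, -0.0026, 0.0216]
tcp_rot: [180.0, -0.3, 24.0]
wrist_force: [-1.1, 0.2, -0.0]
opening: 0.0857
grasp_force: 0.0
```

Request:
send_rows(linear=[[0,0,0],[0,0,0],[0,0,0],[0,0,0],[0,0,0]], twist=[[0,0,0],[0,0,0],[0,0,0],[0,0,0],[0,0,0]], gripper=[50,50,50,50,50], grip_force=45)

```text
time: 21.0
ee_pos: [0.6284, -0.0026, 0.0217]
tcp_rot: [-180.0, -0.3, 24.0]
wrist_force: [-3.0, -0.3, 7.2]
opening: 0.052
grasp_force: 45.5
```

Request:
send_rows(linear=[[0,0,-0.03],[0,0,-0.06],[0,0,-0.05],[-0.022,0.048,0],[-0.022,0.048,0],[-0.022,0.048,0],[-0.021,0.046,0],[0,0,0]], twist=[[0,0,0],[0,0,0],[0,0,0],[0,0,0],[0,0,0],[0,0,0],[0,0,0],[0,0,0]], gripper=[50,50,50,50,50,50,50,50])

```text
time: 22.0
ee_pos: [0.6247, -0.2153, 0.1594]
tcp_rot: [-180.0, -0.2, 23.7]
wrist_force: [-0.0, -0.2, 0.2]
opening: 0.0518
grasp_force: 47.1
```

Request:
send_rows(linear=[[0,0,0],[0,0,0]], twist=[[0,0,0],[0,0,0]], gripper=[50,50])

```text
time: 22.25
ee_pos: [0.6254, -0.2107, 0.16]
tcp_rot: [-180.0, -0.3, 24.1]
wrist_force: [0.5, 0.4, -0.4]
opening: 0.0517
grasp_force: 47.1
```

```bash
python3 - <<'E'
from h import *
plan(.6265,-.2113,.07,24)
im,cam=shot("wrist"); cv2.imwrite("pics/w10.png",im[...,::-1])
p=bot.get_obs();print(p["ee_pos"],proj(cam,p["ee_pos"]-[0,0,.0037]))
E
```

```text
turn(x10deg) [-0.004 -0.025  0.006] then shift mm [ 0.8  1.  90. ] rows>= 1.4396191228987638 t 22.25 F [ 0.5  0.4 -0.4] open 0.0517 gf 47.1
[ 0.62545039 -0.21068096  0.16001331] (np.float64(282.19669660057616), np.float64(278.7168189787732))
```

View pics/w10.png

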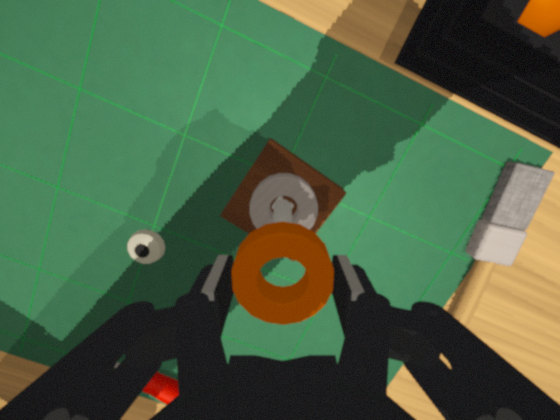

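The spacer is held level, bore at (282,272), with the post right behind it. Lowering with a force check.

Request:
send_rows(linear=[[0.001,0.001,0.01],[0,0,0.025],[0,0,0.025],[0,0,0.02],[0,0,0.01],[0,0,0.004],[0,0,0],[0,0,0]], twist=[[0,0,0],[0,0,0],[0,0,0],[0,0,0],[0,0,0],[0,0,0],[0,0,0],[0,0,0]], gripper=[50,50,50,50,50,50,50,50])

```text
time: 23.3
ee_pos: [0.6273, -0.2124, 0.0667]
tcp_rot: [180.0, -0.3, 24.0]
wrist_force: [-1.0, -0.1, -0.8]
opening: 0.0514
grasp_force: 47.1
```

Request:
send_rows(linear=[[0,0,0.003],[0,0,0.002],[0,0,0]], twist=[[0,0,0],[0,0,0],[0,0,0]], gripper=[50,50,50])

```text
time: 23.68
ee_pos: [0.6268, -0.2122, 0.0605]
tcp_rot: [-179.9, -0.2, 24.0]
wrist_force: [0.2, 0.3, 0.2]
opening: 0.0516
grasp_force: 47.1
```

Request:
send_rows(linear=[[0,0,0.001],[0,0,0.001],[0,0,0]], twist=[[0,0,0],[0,0,0],[0,0,0]], gripper=[50,50,50])

```text
time: 24.05
ee_pos: [0.627, -0.2122, 0.0597]
tcp_rot: [-180.0, -0.3, 24.0]
wrist_force: [-3.1, 0.5, 4.8]
opening: 0.0518
grasp_force: 47.7
```

Contact at 0.0597, exactly as predicted. Releasing, rising, turning to yaw 60° and going to the collar.

Request:
send_rows(linear=[[0,0,0],[0,0,0],[0,0,0],[0,0,-0.02],[0,0,-0.05],[0,0,-0.03],[0,0,0],[0,0,0]], twist=[[0,0,0],[0,0,0],[0,0,0],[0,0,0],[0,0,-0.8],[0,0,-1],[0,0,-1],[0,0,-0.8]], gripper=[80,100,100,100,100,100,100,100])

```text
time: 25.05
ee_pos: [0.627, -0.2126, 0.1611]
tcp_rot: [179.7, -0.2, 60.3]
wrist_force: [-1.0, -0.2, -1.1]
opening: 0.0856
grasp_force: 0.0
```

```bash
python3 - <<'E'
from h import *
im,cam=shot("wrist"); cv2.imwrite("pics/w11.png",im[...,::-1])
plan(.4173,.3314,.14,60)
E
```

```text
turn(x10deg) [ 0.022 -0.024  0.062] then shift mm [ 366.3 -453.4   20.7] rows>= 9.332491075527724 t 25.1 F [-0.3 -0.5  0.3] open 0.0853 gf 0.0
```

View pics/w11.png

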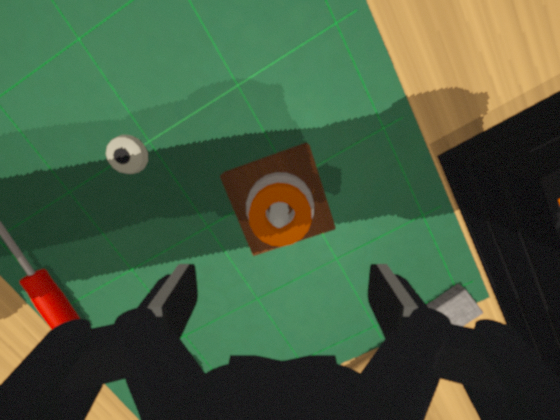

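The spacer sits flat and concentric on the ballast. That was the 15th picture, one over the limit of 14, so I'll work from numbers only from here.

Request:
send_rows(linear=[[0.02,-0.025,0],[0.035,-0.044,0],[0.035,-0.044,0],[0.035,-0.044,0],[0.035,-0.044,0],[0.035,-0.044,0],[0.035,-0.044,0],[0.035,-0.044,0]], twist=[[0,0,0],[0,0,0],[0,0,0],[0,0,0],[0,0,0],[0,0,0],[0,0,0],[0,0,0]], gripper=[100,100,100,100,100,100,100,100])

```text
time: 26.1
ee_pos: [0.4701, 0.1852, 0.1607]
tcp_rot: [179.8, -0.3, 59.8]
wrist_force: [0.6, -0.7, 0.9]
opening: 0.0853
grasp_force: 0.0
```

Request:
send_rows(linear=[[0.035,-0.044,0.005],[0.035,-0.044,0.005],[0.03,-0.032,0.01],[0,0,0],[0,0,0],[0,0,0]], twist=[[0,0,0],[0,0,0],[0,0,0],[0,0,0],[0,0,0],[0,0,0]], gripper=[100,100,100,100,100,100])

```text
time: 26.85
ee_pos: [0.4176, 0.3295, 0.1401]
tcp_rot: [179.9, -0.3, 59.9]
wrist_force: [-0.1, -0.3, 0.1]
opening: 0.0852
grasp_force: 0.0
```

```bash
python3 - <<'E'
from h import *
plan(.4173,.3314,.026,60)
print(bot.get_obs()["ee_pos"],bot.get_obs()["q"].round(1))
im,cam=shot("wrist"); cv2.imwrite("pics/w12.png",im[...,::-1])
m=mask(im,(20,100,60),(35,255,255))
cs,h=cv2.findContours(m,cv2.RETR_CCOMP,cv2.CHAIN_APPROX_NONE)
for k,hh in zip(cs,h[0]):
    if cv2.contourArea(k)<100: continue
    for z in (.008,.03):
        P=np.array([ray(cam,p[0],z)[:2] for p in k]).astype(np.float32)*1000
        e=cv2.fitEllipse(P);print("hole" if hh[3]>=0 else "outer",z,np.round(cv2.minEnclosingCircle(P)[0],1),round(cv2.minEnclosingCircle(P)[1],1),np.round(e[0],1),np.round(e[1],1),cv2.boundingRect(k))
E
```

```text
turn(x10deg) [ 0.014 -0.026 -0.013] then shift mm [  1.5  -1.2 114.1] rows>= 1.8261309857146468 t 26.85 F [-0.1 -0.3  0.1] open 0.0852 gf 0.0
[0.41757991 0.32951965 0.14011735] [ 38.3   1.4  -5.3  83.   -0.  158.4]
outer 0.008 [417.3 336.4] 29.0 [417.3 336.8] [55.1 56.8] (247, 170, 61, 61)
outer 0.03 [420.6 341.4] 26.6 [420.6 341.7] [50.5 52. ] (247, 170, 61, 61)
hole 0.008 [416.2 335.3] 12.6 [416.4 335.3] [18.7 24.2] (263, 193, 28, 21)
hole 0.03 [419.6 340.3] 11.5 [419.7 340.3] [17.1 22.1] (263, 193, 28, 21)
```

The collar's flange outline gives (0.417, 0.336) with radius about 28–29 mm. The top view agrees once corrected for height. Gripping the tube.

Request:
send_rows(linear=[[0.005,-0.004,0.015],[0,0,0.035],[0,0,0.035],[0,0,0.02],[0,0,0.009],[0,0,0],[0,0,0]], twist=[[0,0,0],[0,0,0],[0,0,0],[0,0,0],[0,0,0],[0,0,0],[0,0,0]], gripper=[100,100,100,100,100,100,100])

```text
time: 27.78
ee_pos: [0.4169, 0.3372, 0.0262]
tcp_rot: [179.9, -0.3, 60.0]
wrist_force: [0.5, 1.3, -0.2]
opening: 0.0853
grasp_force: 0.0
```

Request:
send_rows(linear=[[0,0,0],[0,0,0],[0,0,0],[0,0,0],[0,0,0],[0,0,0]], twist=[[0,0,0],[0,0,0],[0,0,0],[0,0,0],[0,0,0],[0,0,0]], gripper=[35,35,35,35,35,35], grip_force=45)

```text
time: 28.52
ee_pos: [0.4168, 0.3372, 0.0261]
tcp_rot: [179.9, -0.3, 60.0]
wrist_force: [-1.0, -0.8, 4.8]
opening: 0.0398
grasp_force: 45.8
```

Request:
send_rows(linear=[[0,0,-0.03],[0,0,-0.06],[0,0,-0.045],[-0.02,0.025,0],[-0.035,0.043,0],[-0.035,0.043,0],[-0.035,0.043,0],[-0.035,0.043,0]], twist=[[0,0,0],[0,0,0],[0,0,0],[0,0,0],[0,0,0],[0,0,0],[0,0,0],[0,0,0]], gripper=[35,35,35,35,35,35,35,35])

```text
time: 29.52
ee_pos: [0.5068, 0.0978, 0.16]
tcp_rot: [179.9, -0.2, 60.0]
wrist_force: [0.8, 0.0, -0.8]
opening: 0.0401
grasp_force: 45.7
```

Request:
send_rows(linear=[[-0.035,0.043,0],[-0.035,0.043,0],[-0.035,0.043,0],[-0.035,0.043,0],[-0.035,0.043,0],[-0.0355,0.0446,0],[0,0,0],[0,0,0]], twist=[[0,0,0],[0,0,0],[0,0,0],[0,0,0],[0,0,0],[0,0,0],[0,0,0],[0,0,0]], gripper=[35,35,35,35,35,35,35,35])

```text
time: 30.52
ee_pos: [0.6257, -0.2126, 0.1592]
tcp_rot: [180.0, -0.2, 59.9]
wrist_force: [0.3, 0.3, 0.0]
opening: 0.0398
grasp_force: 45.8
```

```bash
python3 - <<'E'
from h import *
plan(.627,-.212,.082,60)
print(bot.get_obs()["ee_pos"])
im,cam=shot("top"); k=blobs(mask(im,(20,100,60),(35,255,255)),60)
for b in k:
    r=cv2.boundingRect(b)
    if 330<r[0]<400 and 120<r[1]<220: print(r,ray(cam,(r[0]+r[2]/2,r[1]+r[3]/2),.145))
E
```

```text
turn(x10deg) [ 0.004 -0.022 -0.005] then shift mm [ 1.2  0.8 77.2] rows>= 1.2348591288517798 t 30.52 F [0.3 0.3 0. ] open 0.0398 gf 45.8
[ 0.62568091 -0.21261809  0.15916495]
(375, 146, 13, 24) [ 0.62597186 -0.19750067  0.145     ]
```

Over the post (the top view only sees part of the collar, hidden by the gripper). Lowering to about 4 mm above the seat, watching the force.

Request:
send_rows(linear=[[0.001,0.001,0.02],[0,0,0.02],[0,0,0.015],[0,0,0.01],[0,0,0.006],[0,0,0.002],[0,0,0],[0,0,0]], twist=[[0,0,0],[0,0,0],[0,0,0],[0,0,0],[0,0,0],[0,0,0],[0,0,0],[0,0,0]], gripper=[35,35,35,35,35,35,35,35])

```text
time: 31.58
ee_pos: [0.6278, -0.2122, 0.0873]
tcp_rot: [179.8, -0.2, 60.0]
wrist_force: [0.5, -0.4, -0.7]
opening: 0.0402
grasp_force: 45.8
```

Request:
send_rows(linear=[[0,0,0.002],[0,0,0.001],[0,0,0]], twist=[[0,0,0],[0,0,0],[0,0,0]], gripper=[35,35,35])

```text
time: 31.95
ee_pos: [0.6275, -0.2121, 0.0836]
tcp_rot: [179.9, -0.2, 60.0]
wrist_force: [0.1, -0.0, -0.6]
opening: 0.0401
grasp_force: 45.8
```

Request:
send_rows(linear=[[0,0,0.001],[0,0,0.001],[0,0,0.0005],[0,0,0]], twist=[[0,0,0],[0,0,0],[0,0,0],[0,0,0]], gripper=[35,35,35,35])

```text
time: 32.45
ee_pos: [0.6277, -0.2121, 0.0821]
tcp_rot: [179.9, -0.2, 60.0]
wrist_force: [-1.8, 1.6, 5.8]
opening: 0.0398
grasp_force: 46.4
```

Contact at 0.0821, exactly as predicted. Releasing and backing off.

Request:
send_rows(linear=[[0,0,0],[0,0,0],[0,0,0],[0,0,0],[0,0,-0.02],[0,0,-0.04],[0,0,-0.04],[0,0,0]], twist=[[0,0,0],[0,0,0],[0,0,0],[0,0,0],[0,0,0],[0,0,0],[0,0,0],[0,0,0]], gripper=[60,90,100,100,100,100,100,100])

```text
time: 33.45
ee_pos: [0.6286, -0.2128, 0.187]
tcp_rot: [179.5, -0.3, 60.0]
wrist_force: [0.2, -0.3, -0.2]
opening: 0.0853
grasp_force: 0.0
```

Request:
send_rows(linear=[[-0.04,-0.03,0],[-0.04,-0.03,0],[-0.04,-0.03,0],[-0.04,-0.03,0],[0,0,0],[0,0,0]], twist=[[0,0,0],[0,0,0],[0,0,0],[0,0,0],[0,0,0],[0,0,0]], gripper=[100,100,100,100,100,100])

```text
time: 34.2
ee_pos: [0.4435, -0.2909, 0.181]
tcp_rot: [179.8, -0.2, 60.0]
wrist_force: [0.5, 0.1, 0.3]
opening: 0.0853
grasp_force: 0.0
```

```bash
python3 - <<'E'
from h import *
print(bot.get_obs()["ee_pos"])
for n in("top","side"):
    im,cam=shot(n)
    for nm,lo,hi,X in(("yellow",(20,100,60),(35,255,255),(.6265,-.212,.071)),("orange",(5,150,60),(18,255,255),(.6265,-.212,.047)),("red",(0,150,60),(4,255,255),(.6171,.1993,.0065)),("black",(0,0,0),(180,255,45),(.408,-.3335,.018))):
        u=np.array(proj(cam,X)); m=mask(im,lo,hi)
        if nm=="red": m|=mask(im,(174,120,60),(180,255,255))
        for b in blobs(m,8):
            r=cv2.boundingRect(b)
            if np.hypot(r[0]+r[2]/2-u[0],r[1]+r[3]/2-u[1])<22: print(n,nm,"rect",r,"expect centre",u.round(1),"hull/ellipse",np.round(cv2.minAreaRect(b)[1],1),round(cv2.minAreaRect(b)[2]))
    # predicted extents of stack for side
    pr=lambda z,r:np.array([proj(cam,(.6265+r*np.cos(t),-.212+r*np.sin(t),z)) for t in np.linspace(0,6.28,40)])
    Y=np.vstack([pr(.056,.028),pr(.064,.028),pr(.086,.021)]); print(n,"collar seated bbox pred",Y.min(0).round(1),Y.max(0).round(1))
E
```

```text
[ 0.44351565 -0.29093962  0.1809587 ]
top yellow rect (366, 151, 28, 27) expect centre [380.2 163.8] hull/ellipse [26.2 26.2] 45
top orange rect (351, 146, 46, 46) expect centre [377.6 165.6] hull/ellipse [40.2 39.7] 11
top red rect (180, 164, 13, 13) expect centre [186.5 171.2] hull/ellipse [11.2 12.1] 63
top collar seated bbox pred [365.2 150.9] [393.  178.2]
side yellow rect (321, 265, 28, 27) expect centre [333.8 276.9] hull/ellipse [26. 27.] 90
side orange rect (319, 278, 26, 19) expect centre [332.9 284.7] hull/ellipse [27.3 12.1] 27
side black rect (219, 361, 29, 18) expect centre [231.7 358.5] hull/ellipse [12.8 29.4] 74
side black rect (224, 354, 16, 10) expect centre [231.7 358.5] hull/ellipse [ 7.3 15.2] 74
side collar seated bbox pred [319.6 264.3] [347.3 292.5]
```

Both views match the predicted box of a seated, level collar to within 2 px. The clip's loop is in the tray, the spare ring hasn't been touched, and the gripper is clear. Handing in.

```bash
python3 -c "
from workcell import ticket
print(ticket.job_done())"
```

```text
the job is handed in; nothing more can be done
None
```

The job is handed in at 34 s: clip flat in the tray; ballast, spacer and collar (flange down) lowered fully home on the post; spare ring untouched. A finger pressed on the tray wall at 63 N (wrist force) on the first try because joint 6 hit its range end, and I viewed 15 pictures, one over the limit of 14.

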